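# Flip a cage lid onto the assembly board

### The job

Turn the cage lid in front of the cork-faced board over onto the cork, knob up, without picking it up: with your fingertips push it up against the board's front edge, tip it up on that edge and let it go over onto the board. Then push it home, flat and square against the wooden fence at the back of the board, and leave the other things where they are.

Things in the scene. Friction and masses are not known exactly. Their poses are not given: they have to be found in the camera images.
- lid_centre (a point): Centre (mid-thickness) of the lid: frosted plastic plate 96 x 96 x 5 mm, about 60 g, loose, with a round black gauze vent. A blue knob, 24 mm across, stands 8 mm off its lower face, 30 mm from the centre towards -x, so the lid lies tilted 7 degrees: its edge facing the board on the table, the underside of the opposite edge 11.5 mm up. x, y along the sides, x roughly towards the board; z up at the start, straight down once turned over
- lid_lead (a point): Middle of the lid's edge that faces the board at the start (48 mm along the lid's x from its centre, mid-thickness). Fingers and board grip the plastic (friction about 0.6 or more): a raised edge pressed level towards the board jams at first, so carry it up and round in an arc about this edge; from some 60 degrees a level push takes it over
- board_front (a point): Middle of the top of the front edge of the assembly board: a fixed plywood block faced with cork, standing on the table, 340 mm wide (y), 150 mm deep (x), 18 mm thick. Its front face is upright and faces the robot. x points level from the front edge towards the fence, z up
- board_fence (a point): Middle of the foot of the fence's front face, on the cork, 135 mm along x behind the board's front edge. The fence is a dark wooden strip all along the board's far side, 12 mm high above the cork. The cork is free between the bottle and the cup, which stand about 135 mm to either side of its middle
- cement: Amber bottle standing loose on the board, 40 mm across, 75 mm high, origin at the centre of its underside
- cup: Small white cup standing loose on the board, 46 mm across, 45 mm high, origin at the centre of its underside
- forceps: Steel forceps 125 mm long and 7 mm high lying on the table beside the lid, origin under its middle
- dish: Closed round clear dish 90 mm across and 14 mm high on the table beside the lid, on the other side from the forceps, origin at the centre of its underside
- screwdriver: Screwdriver lying on the table at the robot's right, 160 mm long
- tub: Clear tub with a yellow lid, 70 mm across, 50 mm high, on the table at the right
- jar: Glass jar, 64 mm across, 85 mm high, on the table at the right, farther away
- spare_lid: A second lid of the same kind already lying knob up on the table at the robot's left
Things that resemble listed ones, but are neither listed nor needed, are in the scene too. What is shaped like the part that bears lid_centre but green or purple is not meant.

How it is judged:
By the outcome, as a careful person would: the job done as asked, in the order asked, and still so for the second after the job is handed in, with the robot touching nothing.
It also fails if it takes over 54 s, if anything falls off the work surface, if the arm or the gripper's body presses on something with over 40 N, if the wrist force passes 120 N, or if a joint passes its speed limit or range.

### The arm

A 7-joint arm with a two-finger parallel gripper is mounted at the origin on the work surface. World frame = base frame: x ahead of the robot, y to its left, z up, the work surface at z = 0. Lengths are in mm, angles in rad, forces in N, time in s.
With the tool pointing down it reaches from about 400 to 875 mm from the base axis. Payload 6.5 kg.
Tool frame: the origin (TCP) lies between the finger pads; the fingertips stand 17 mm ahead of it and the grasp point (between the pads) lies 2 mm behind it (tip_reach is the distance from the TCP to the fingertips, in mm); z points along the fingers, y is the line along which they close (so a half turn about z gives the same grasp; the last joint's range is limited). The gripper opens to 88 mm and grips with 3 to 60 N. Pads are 18 mm wide; open, the fingers measure 123 mm over their backs; the gripper's body (75 mm by 187 mm) begins 45 mm behind the grasp point.
Start: joints at [-1.325, 0.536, -0.004, 1.538, 0.003, 1.067, -0.071], TCP at [199.397, 618.653, 255.716] pointing down, gripper open.
Joint ranges: [-2.7, 2.7], [-0.37, 2.16], [-1.27, 1.26], [0.24, 2.4], [-1.31, 4.45], [0.19, 1.91], [-2.76, 2.76]. Speed limits (rad/s): [2.39, 2.39, 3.14, 3.14, 3.14, 3.14, 3.14].

### API

Orientations are given as a unit quaternion [w, x, y, z].
In Python, from rig import * gives the robot as it stands. Calls block until the motion is done:
- reach(position, orientation): joint-space move of the TCP to a pose.
- line_to(position, rot=None, vel=150): straight line of the TCP; rot=None keeps the orientation; vel is the mean speed in mm/s.
- set_joints(angles): joint-space move.
- move_gripper(opening, grasp_force=None): finger opening in mm; grasp_force is the grip in N (None keeps the last); returns when the fingers have stopped.
- dwell(seconds).
- solve_ik(position, orientation): joint angles nearest the present ones, or None.
- get_obs(): the state.
- capture(name): name is "side" or "top" or "wrist"; returns a dict with "img" (480x640x3 uint8, red, green, blue), "camera_matrix" (3x3 intrinsics, pixels), "eye" and "rotation" of the camera in the world. Camera axes: x right, y down, z forward; pixel columns grow to the right and rows downward; lengths in mm; the calibration is good to about 2 mm. A picture is of the moment at which its call begins. There is no depth.
A pose or a line that the arm cannot do raises IKError and nothing moves.
- job_done(): hands the job in; it is judged then, once.
The state is a dict: "t": time; "qpos": joint angles; "qvel": joint speeds; "tau": joint torques, N m; "eef_pos": TCP position; "eef_rot": TCP orientation; "contact_force": force on the tool from outside, world axes, zero at the start; "ft_torque": the same for the moment, N m; "opening": finger opening in mm; "gripper_force": force on a finger pad.
Only numpy, scipy, OpenCV 4.12 (cv2) and the standard library are available. Lean on these libraries where they do the work, as an engineer would, in place of code of your own. Each camera call takes 0.05 s, during which the arm holds its last target. There are 200 camera calls.

## Working session

There is one attempt and no reset: what is moved stays moved. The work goes in short steps, each a Python script; the robot and the scene stay as the last script left them, time stands still between calls to the robot, and variables do not carry over. Pictures are saved under pics/ and viewed, at most 10 in all, crops included, and the job is handed in when it is done.

```bash
ls; mkdir -p pics
python3 - <<'E'
from rig import *
import cv2
for n in ("top","side"):
    c=capture(n); cv2.imwrite(f"pics/{n}0.png",c["img"][:,:,::-1]); print(n,c["camera_matrix"],c["eye"],c["rotation"])
o=get_obs(); print(o["t"],o["eef_pos"],o["eef_rot"],o["opening"])
E
```

```text
pics
top [[472.84132252   0.         321.45256947]
 [  0.         472.84132252 241.56328979]
 [  0.           0.           1.        ]] [ 306.28876889  -65.76364453 1121.22817035] [ 0.07469264 -0.6988561   0.70834932 -0.06528706]
side [[516.52554478   0.         335.23961142]
 [  0.         516.52554478 240.87133806]
 [  0.           0.           1.        ]] [ 200.26865242 -747.80548113  995.21901928] [-0.32728539  0.91906149 -0.20824235  0.06960873]
0.1 [199.2671284  618.15969808 254.94294198] [-5.51502875e-05  1.55228642e-01  9.87878262e-01 -7.77957348e-04] 87.80939543423459
```

View pics/top0.png

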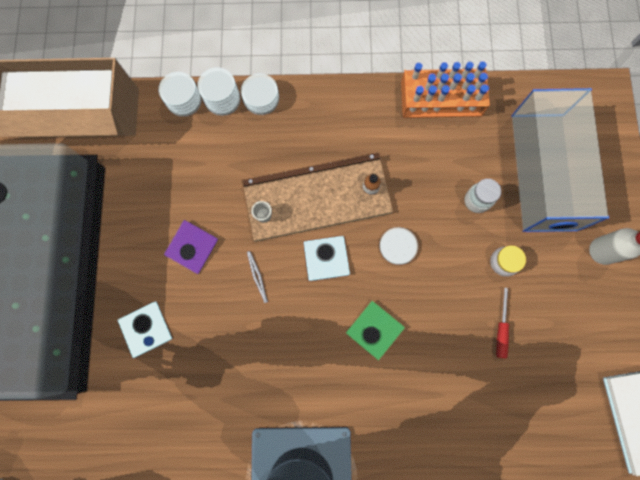

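View pics/side0.png

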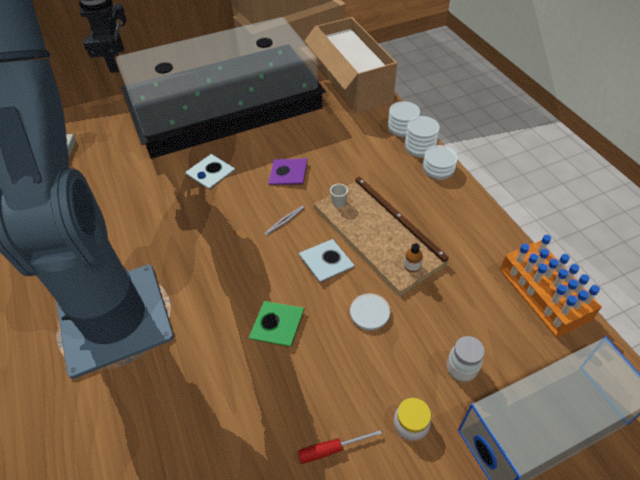

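Candidates: the frosted lid in front of the board at top (326,258) / side (327,260); the spare lid, blue knob up, at top (145,330); purple at (191,247) and green at (376,330), both excluded. I choose (326,258). Next I measure it, the board and the neighbours, and check it in one close crop.

```bash
cat > h.py <<'E'
from rig import *
import numpy as np, cv2
from scipy.spatial.transform import Rotation as R
def rot(q): return R.from_quat([q[1],q[2],q[3],q[0]])
def ray(c,uv):
    K=c["camera_matrix"]; d=np.linalg.inv(K)@np.array([uv[0],uv[1],1.])
    return np.array(c["eye"]),rot(c["rotation"]).apply(d)
def onz(c,uv,z):
    e,d=ray(c,uv); return e+d*(z-e[2])/d[2]
def proj(c,p):
    v=rot(c["rotation"]).inv().apply(np.array(p)-c["eye"]); v=c["camera_matrix"]@v; return v[:2]/v[2]
def two(c1,p1,c2,p2):
    e1,d1=ray(c1,p1); e2,d2=ray(c2,p2)
    s=np.linalg.lstsq(np.array([d1,-d2]).T,e2-e1,rcond=None)[0]
    a,b=e1+s[0]*d1,e2+s[1]*d2; return (a+b)/2,np.linalg.norm(a-b)
def quad(m):
    cs,_=cv2.findContours(m.astype(np.uint8),cv2.RETR_EXTERNAL,cv2.CHAIN_APPROX_NONE)
    c=max(cs,key=cv2.contourArea); h=cv2.convexHull(c)
    for e in np.arange(1,20,.5):
        a=cv2.approxPolyDP(h,e,True)
        if len(a)==4: break
    # refine by fitting lines to the contour points of each side
    P=a[:,0].astype(float); L=[]; H=c[:,0].astype(float)
    for i in range(4):
        p,q=P[i],P[(i+1)%4]; u=(q-p)/np.linalg.norm(q-p); t=(H-p)@u; n=abs((H-p)@[-u[1],u[0]]); l=np.linalg.norm(q-p)
        k=(t>.15*l)&(t<.85*l)&(n<3)
        vx,vy,x,y=cv2.fitLine(H[k].astype(np.float32),cv2.DIST_HUBER,0,.01,.01).ravel(); L.append(np.cross([x,y,1],[x+vx,y+vy,1]))
    o=[np.cross(L[i-1],L[i]) for i in range(4)]
    return np.array([v[:2]/v[2] for v in o])
def box(c,u0,v0,u1,v1):
    m=np.zeros((480,640),bool); m[v0:v1,u0:u1]=True; return m
E
python3 - <<'E'
from h import *
t=capture("top"); s=capture("side")
def white(c,*b):
    h=cv2.cvtColor(c["img"],cv2.COLOR_RGB2HSV); 
    m=((h[...,2]>150)&(h[...,1]<70)&box(c,*b)).astype(np.uint8)
    return cv2.morphologyEx(m,cv2.MORPH_CLOSE,np.ones((3,3)))
qt=quad(white(t,298,230,356,288)); qs=quad(white(s,290,230,362,288))
print("top px",qt.round(1).tolist()); print("side px",qs.round(1).tolist())
for p in qt:
    r=min((two(t,p,s,w) for w in qs),key=lambda r:r[1]+abs(r[0][2]-8)); print(r[0].round(1),round(r[1],1), onz(t,p,10).round(1))
im=cv2.resize(t["img"][140:310,230:440],None,fx=3.8,fy=3.5,interpolation=cv2.INTER_CUBIC)
im=t["img"][140:300,235:435]; im=cv2.resize(im,(750,600),interpolation=cv2.INTER_CUBIC)
cv2.imwrite("pics/crop.png",im[:,:,::-1])
E
```

```text
top px [[342.7, 235.0], [349.5, 274.5], [307.9, 280.1], [302.9, 241.1]]
side px [[332.3, 238.6], [353.8, 264.9], [319.6, 280.0], [298.3, 252.5]]
[ 545.7 -103.5    5.6] 0.5 [ 545.  -103.4   10. ]
[ 449.3 -117.2   20.2] 2.4 [ 449.4 -117.5   10. ]
[437.5 -19.6  16.4] 1.7 [437.4 -19.2  10. ]
[533.3  -7.6   5.1] 1.5 [531.5  -7.7  10. ]
```

View pics/crop.png

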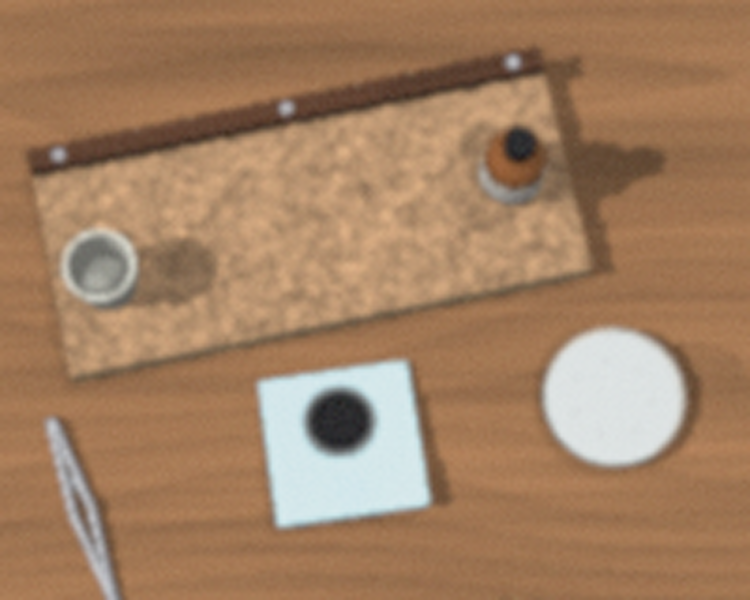

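The crop shows the frosted lid with its black vent towards the board and no knob on top, so the choice is right. The corner heights (5 and 16–20 mm) match the 7° tilt. Next: the board and its neighbours.

Run:
```python
from h import *
t=capture("top"); s=capture("side")
h=cv2.cvtColor(t["img"],cv2.COLOR_RGB2HSV); im=t["img"].astype(int)
# cork: brighter than table
g=cv2.GaussianBlur(t["img"],(5,5),0); hs=cv2.cvtColor(g,cv2.COLOR_RGB2HSV)
for n,(u,v) in dict(cork=(310,200),cork2=(350,215),table=(290,245),table2=(230,215),fence=(280,176)).items(): print(n,hs[v,u])
```

```text
cork [ 15 100 178]
cork2 [ 15 101 190]
table [ 14 127 161]
table2 [ 13 124 158]
fence [ 10 118  93]
```

Run:
```python
from h import *
t=capture("top"); s=capture("side")
def cork(c,b):
    g=cv2.GaussianBlur(c["img"],(3,3),0); hs=cv2.cvtColor(g,cv2.COLOR_RGB2HSV)
    m=((hs[...,1]<116)&(hs[...,2]>120)&box(c,*b)).astype(np.uint8)
    return cv2.morphologyEx(cv2.morphologyEx(m,cv2.MORPH_CLOSE,np.ones((7,7))),cv2.MORPH_OPEN,np.ones((7,7)))
q=quad(cork(t,(225,150,410,245))); P=np.array([onz(t,p,18) for p in q])
print(q.round(1).tolist()); print(P.round(1))
for i in range(4):
    d=P[(i+1)%4]-P[i]; print(round(np.linalg.norm(d),1),np.degrees(np.arctan2(d[1],d[0])).round(2))
# corner check in side view: reproject
print([proj(s,p).round(1).tolist() for p in P])
# cup rim, bottle cap, screws
for n,uv,z in (("cup rim",(262,211),63),("bottle cap",(373.5,178.5),93),("dish",(399,246),14),("forceps",(257,277),5)): print(n,onz(t,uv,z).round(1))
for a,b in (("cup",((262,210),(339,188))),("bottlecap",((373.5,178.5),(415,247)))): print(a,[x for x in two(t,b[0],s,b[1])])
# IK tests
for al in (0,20,25,30,35):
  for x in (420,440,470):
    yaw=np.radians(10); X=np.array([np.cos(yaw),np.sin(yaw),0]);Z=np.array([0,0,1.])
    a=np.radians(al); tz=np.sin(a)*X-np.cos(a)*Z; tx=np.cos(a)*X+np.sin(a)*Z
    r=[]
    for sg in (1,-1):
        M=np.array([sg*tx,np.cross(tz,sg*tx),tz]).T; qq=R.from_matrix(M).as_quat(); qq=[qq[3],*qq[:3]]
        tip=np.array([x,-68,3.]); r.append(solve_ik(tip-17*tz,qq) is not None)
    print(al,x,r,end="; ")
```

```text
[[378.2, 159.7], [393.9, 212.7], [252.7, 242.1], [244.1, 187.0]]
[[ 731.4 -194.5   18. ]
 [ 596.3 -227.3   18. ]
 [ 529.3  111.5   18. ]
 [ 666.9  135.    18. ]]
139.0 -166.35
345.4 101.19
139.6 9.67
335.7 -78.93
[[441.9, 262.3], [398.9, 293.7], [311.1, 204.0], [354.5, 182.0]]
cup rim [593.3  84.   63. ]
bottle cap [ 657.6 -173.5   93. ]
dish [ 515.3 -236.6   14. ]
forceps [447.1 102.    5. ]
cup [array([594.20282107,  82.27316076,  73.75203666]), np.float64(2.8110091171583345)]
bottlecap [array([ 659.46794043, -173.96241617,   91.12578648]), np.float64(2.434115387581949)]
0 420 [True, True]; 0 440 [True, True]; 0 470 [True, True]; 20 420 [False, False]; 20 440 [False, False]; 20 470 [True, True]; 25 420 [False, False]; 25 440 [False, False]; 25 470 [False, False]; 30 420 [False, False]; 30 440 [False, False]; 30 470 [False, False]; 35 420 [False, False]; 35 440 [False, False]; 35 470 [False, False];
```

```bash
cat >> h.py <<'E'
YAW=np.radians(11.15); F=np.array([564.5,-57.6,0.])
X=np.array([np.cos(YAW),np.sin(YAW),0]); Y=np.array([-np.sin(YAW),np.cos(YAW),0]); Z=np.array([0,0,1.])
def B(x,y,z): return F+x*X+y*Y+z*Z
def inB(p): d=np.array(p)-F; return np.array([d@X,d@Y,d[2]])
def pose(x,y,z,al,sg=-1):
    """TCP pose putting the front corner of the fingertips at board-frame (x,y,z), fingers pitched al deg forward"""
    a=np.radians(al); tz=np.sin(a)*X-np.cos(a)*Z; tx=np.cos(a)*X+np.sin(a)*Z
    M=np.array([sg*tx,np.cross(tz,sg*tx),tz]).T; q=R.from_matrix(M).as_quat()
    return B(x,y,z)-9*tx-17*tz, np.array([q[3],*q[:3]])
def corner(th,al,s):
    t=np.radians(th); a=np.radians(al)
    return -5*np.sin(t)-96*np.cos(t)+s*np.sin(a), 96*np.sin(t)-s*np.cos(a)
E
python3 - <<'E'
from h import *
for sg in (1,-1):
  print("sg",sg)
  for x,z,al in [(-140,80,0),(-140,4,0),(-100,6,10),(-97,6,15),(-97,7,18),(-97,7,20),(-97,7,24)]+[(*corner(t,a,12),a) for t,a in ((20,18),(40,18),(60,18),(70,18),(70,5))]+[(30,85,0),(-40,19.5,0),(40,19.5,0)]:
    j=solve_ik(*pose(x,10,z,al,sg)); print(round(x),round(z),al,None if j is None else np.round(j,2))
print(get_obs()["t"])
E
```

```text
sg 1
-140 80 0 [-0.52  0.56  0.74  2.25 -0.72  0.58 -0.6 ]
-140 4 0 [-0.1   0.63  0.21  2.24 -0.42  0.3  -0.9 ]
-100 6 10 [ 0.56  0.69 -0.56  2.24  1.21  0.31 -2.4 ]
-97 6 15 [ 0.98  0.98 -1.08  2.28  1.65  0.7  -2.65]
-97 7 18 [-0.04  0.64  0.19  2.36  4.05  0.26  0.93]
-97 7 20 [ 0.44  0.66 -0.36  2.36  2.67  0.2   2.43]
-97 7 24 None
-88 21 18 [ 0.99  0.94 -1.08  2.29  1.7   0.65 -2.7 ]
-73 50 18 [ 0.97  0.85 -1.08  2.26  1.54  0.6  -2.6 ]
-49 72 18 [-0.2   0.52  0.34  2.26 -1.3   0.26 -0.06]
-34 79 18 [-0.21  0.52  0.34  2.23 -1.17  0.27 -0.2 ]
-36 78 5 [-0.31  0.57  0.43  2.07 -0.53  0.51 -0.86]
30 85 0 [-0.47  0.74  0.66  1.84 -0.62  0.78 -0.85]
-40 20 0 [-0.31  0.72  0.43  2.02 -0.58  0.52 -0.84]
40 20 0 [-0.45  0.86  0.63  1.83 -0.75  0.71 -0.76]
sg -1
-140 80 0 [-0.09  0.45  0.2   2.23 -0.19  0.48  2.02]
-140 4 0 [ 0.05  0.62  0.03  2.23 -0.05  0.29  1.89]
-100 6 10 [ 0.56  0.69 -0.56  2.24  1.21  0.31  0.74]
-97 6 15 [ 0.55  0.68 -0.52  2.3   1.68  0.23  0.28]
-97 7 18 [ 0.72  0.75 -0.7   2.32  1.88  0.34  0.15]
-97 7 20 [ 0.73  0.76 -0.7   2.34  2.05  0.35 -0.  ]
-97 7 24 None
-88 21 18 [ 0.55  0.65 -0.51  2.31  1.87  0.2   0.09]
-73 50 18 [ 0.71  0.65 -0.72  2.27  1.45  0.31  0.53]
-49 72 18 [ 0.49  0.54 -0.49  2.23  0.93  0.19  0.97]
-34 79 18 [ 0.51  0.55 -0.53  2.19  0.87  0.23  1.03]
-36 78 5 [-0.07  0.54  0.13  2.06 -0.19  0.47  1.97]
30 85 0 [-0.13  0.64  0.18  1.82 -0.16  0.69  1.9 ]
-40 20 0 [-0.03  0.67  0.07  2.   -0.1   0.47  1.88]
40 20 0 [-0.04  0.75  0.05  1.8  -0.07  0.59  1.81]
0.4
```

```bash
cat >> h.py <<'E'
def fB():
    f=np.array(get_obs()["contact_force"]); return np.array([f@X,f@Y,f[2]])
def go(x,y,z,al=0,vel=80):
    p,q=pose(x,y,z,al); line_to(p,q,vel)
E
python3 - <<'E'
from h import *
move_gripper(50)
reach(*pose(-142,11,110,0))
go(-142,11,4,0,150)
print(get_obs()["t"],fB())
go(-118,11,4); f0=fB(); print(f0)
for x in np.arange(-114,-90,2):
    go(x,11,4,0,40); f=fB(); print(x,f.round(1))
    if f[0]<-2.5: break
o=get_obs(); print(o["t"],o["opening"],inB(o["eef_pos"]))
t=capture("top"); im=cv2.resize(t["img"][140:300,235:435],(750,600),interpolation=cv2.INTER_CUBIC); cv2.imwrite("pics/a.png",im[:,:,::-1])
s=capture("side"); im=cv2.resize(s["img"][180:300,270:430],(800,600),interpolation=cv2.INTER_CUBIC); cv2.imwrite("pics/as.png",im[:,:,::-1])
E
```

```text
4.575 [-0.20534466  0.36497742 -0.05158803]
[0.31780627 0.06714507 0.12416654]
-114 [-0.1 -0.2 -0.1]
-112 [-0.5 -0.3  0.1]
-110 [ 0.9 -0.2 -0.1]
-108 [ 0.2 -0.9  0.5]
-106 [0.  0.1 0.3]
-104 [ 0.6  0.7 -0.3]
-102 [-0.   0.6  0.1]
-100 [ 0.3 -0.2 -0.5]
-98 [ 0.4 -0.2 -0.4]
-96 [ 0.4  0.  -0.1]
-94 [ 0.5 -1.  -0.1]
-92 [-5.   0.2  2.6]
8.025 50.097960935138765 [-102.67970466   11.05894535   20.72891149]
```

View pics/as.png

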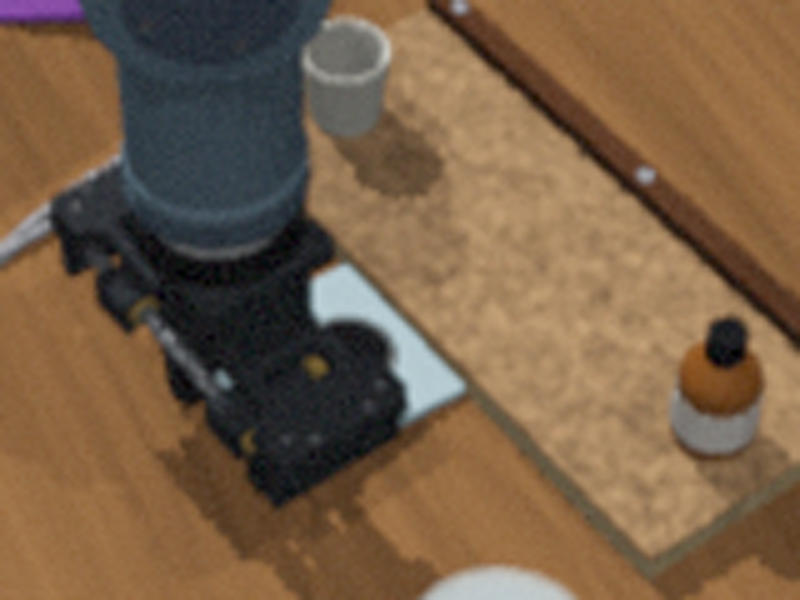

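The side view shows the lid's lead edge flush along the board's front, from about (330,270) to (460,385) in the crop. The contact force is 5 N, so the edge is home. Now the arc.

Run:
```python
from h import *
s=7.7; off=3.2
def step(th):
    x,z=corner(th,0,s); go(x+off,11,z,0,50)
for th in np.arange(8.5,41,2.5):
    step(th); f=np.mean([fB() for _ in range(3)],0)
    print(th,round(off,1),f.round(1),inB(get_obs()["eef_pos"])[[0,2]].round(1))
    if f[0]<-4: off-=0.5
    elif f[0]>-1.8: off+=0.5
    off=np.clip(off,1,7)
    if f[0]<-12: break
print(get_obs()["t"])
s_=capture("side"); im=cv2.resize(s_["img"][160:300,260:430],(728,600),interpolation=cv2.INTER_CUBIC); cv2.imwrite("pics/b.png",im[:,:,::-1])
```

```text
8.5 3.2 [-4.7 -0.5 -0. ] [-102.5   23.4]
11.0 2.7 [-5.4 -0.2  0.4] [-101.9   27.8]
13.5 2.2 [-4.9 -0.6  0.5] [-101.2   32.1]
16.0 1.7 [-3.   0.4  0.5] [-100.4   36.1]
18.5 1.7 [-1.8  0.2  0.8] [-99.5  40. ]
21.0 1.7 [-2.6 -0.2 -0. ] [-98.5  43.9]
23.5 1.7 [-2.4  0.1 -0.4] [-97.2  47.8]
26.0 1.7 [-2.5  0.6  0.2] [-95.8  51.5]
28.5 1.7 [-2.1 -0.3  1.2] [-94.   55.3]
31.0 1.7 [-3.4  0.3  2.2] [-92.2  58.9]
33.5 1.7 [-2.8  0.1  2. ] [-90.1  62.4]
36.0 1.7 [-4.6 -0.2  2.1] [-87.9  65.9]
38.5 1.2 [-2.8  0.1  1.8] [-85.7  69.3]
11.375
```

View pics/b.png

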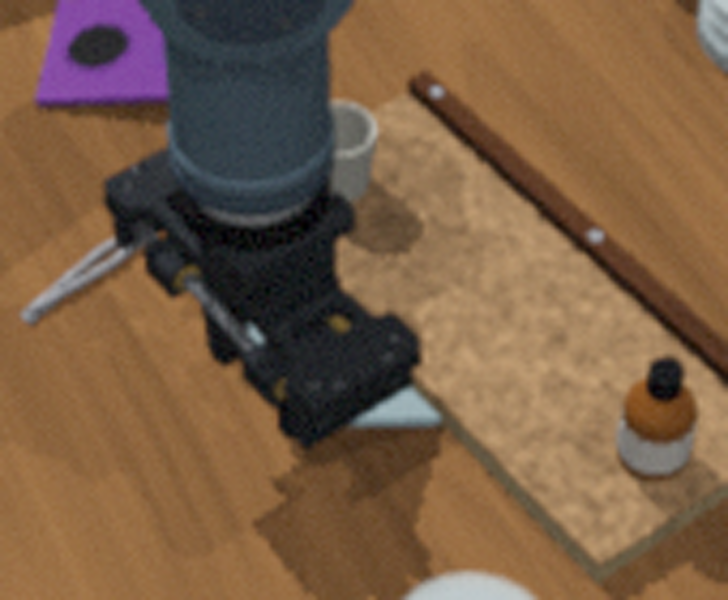

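Side view: the lid is hinged up on the board's edge, its visible corner at about (440,415) still against the edge, and the forces are small. Carrying on round and over.

Run:
```python
from h import *
off=1.2
for th in np.arange(41,66,3):
    s=7.7+(th-38.5)/26.5*9; x,z=corner(th,0,s); go(x+off,11,z,0,50)
    f=np.mean([fB() for _ in range(3)],0); print(th,round(off,1),f.round(1),inB(get_obs()["eef_pos"])[[0,2]].round(1))
    if f[0]<-4: off-=0.7
    elif f[0]>-1.2: off+=0.5
z0=z; x0=x+off
for x in np.arange(x0+5,31,7):
    go(x,11,z0,0,60); print(round(x),fB().round(1))
dwell(.4)
go(5,11,z0+20,0,150)
print(get_obs()["t"])
go(-60,11,z0+40,0,200)
for n,b,w in (("top",(140,300,235,435),(750,600)),):
    c=capture(n); im=cv2.resize(c["img"][b[0]:b[1],b[2]:b[3]],w,interpolation=cv2.INTER_CUBIC); cv2.imwrite("pics/c.png",im[:,:,::-1])
s_=capture("side"); im=cv2.resize(s_["img"][160:300,270:440],(728,600),interpolation=cv2.INTER_CUBIC); cv2.imwrite("pics/cs.png",im[:,:,::-1])
```

```text
41 1.2 [-4.4 -0.2  2.4] [-83.8  71.5]
44 0.5 [-6.2  0.6  5. ] [-81.3  74.4]
47 -0.2 [-2.2 -0.1  1.3] [-77.  77.]
50 -0.2 [-0.4  0.  -0.3] [-73.6  79.2]
53 0.3 [-1.4 -0.6 -1.6] [-69.8  81.2]
56 0.3 [-0.1  0.2 -0.6] [-66.1  83.1]
59 0.8 [-0.2  0.1  0.2] [-61.4  84.8]
62 1.3 [0.1 0.2 0.3] [-56.7  86.2]
65 1.8 [-1.2 -0.  -1. ] [-51.8  87.4]
-38 [ 0.1 -0.1 -0.2]
-31 [ 0.7 -0.2 -0.8]
-24 [-0.5 -0.   0.7]
-17 [0.8 0.9 0.6]
-10 [-1.  -0.2 -0.4]
-3 [-0.1  0.8 -0.6]
4 [-0.4  0.6 -0.3]
11 [-0.4 -1.2 -0.6]
18 [-0.7  0.4  0.1]
25 [ 0.1  0.9 -0.5]
17.0583
```

View pics/cs.png

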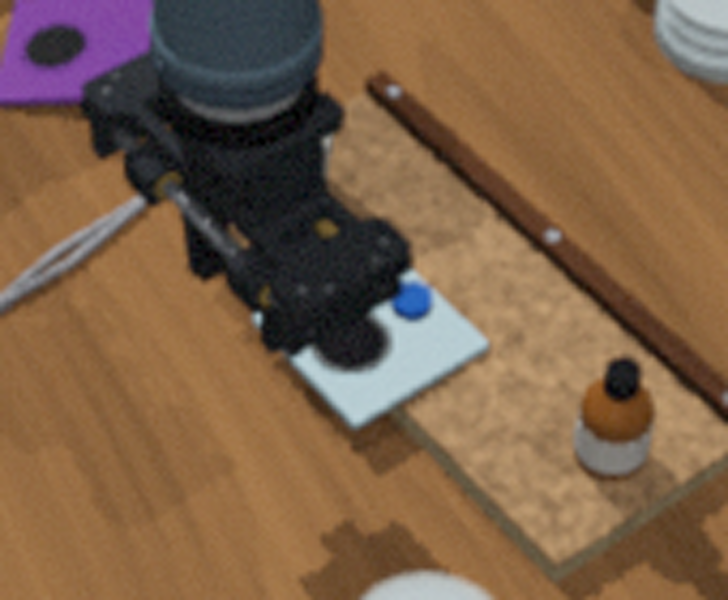

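Side view: the lid lies on the cork, blue knob up at about (412,300) and overhanging the front edge; bottle untouched. I back off and measure it before the push home.

```bash
cat >> h.py <<'E'
def lid(z=23,b=(270,160,370,275)):
    t=capture("top"); h=cv2.cvtColor(t["img"],cv2.COLOR_RGB2HSV)
    m=((h[...,2]>150)&(h[...,1]<70)&((h[...,0]>60)|(h[...,1]<25))&box(t,*b)).astype(np.uint8)
    m=cv2.morphologyEx(m,cv2.MORPH_CLOSE,np.ones((5,5))); q=quad(m)
    return np.array([inB(onz(t,p,z)) for p in q]),q
E
python3 - <<'E'
from h import *
go(-145,11,100,0,250)
P,q=lid(); print(P.round(1),q.round(1).tolist(),get_obs()["t"])
E
```

```text
[[ 67.3 -36.2  23. ]
 [-22.9 -35.2  23. ]
 [-25.8  61.6  23. ]
 [ 67.8  60.7  23. ]] [[332.4, 196.6], [339.9, 232.3], [300.2, 241.8], [293.0, 204.5]] 18.1917
```

Run:
```python
from h import *
go(-50,12.6,45,0,200); go(-45,12.6,20,0,80)
print(fB().round(1),inB(get_obs()["eef_pos"]).round(1))
go(30,12.6,20,0,70); print(fB().round(1))
for x in np.arange(32,54,1.5):
    go(x,12.6,20,0,30); f=np.mean([fB() for _ in range(2)],0); print(x,f.round(1))
    if f[0]<-6: break
dwell(.2); o=get_obs(); print(o["t"],inB(o["eef_pos"]).round(1),fB().round(1))
s_=capture("side"); im=cv2.resize(s_["img"][160:300,270:440],(728,600),interpolation=cv2.INTER_CUBIC); cv2.imwrite("pics/d.png",im[:,:,::-1])
```

```text
[-0.2 -0.2 -0.6] [-54.4  12.5  36.9]
[-0.3 -0.1  0.1]
32.0 [-0.4  0.1  0.8]
33.5 [-0.2  0.3 -0.1]
35.0 [-0.4 -0.4 -0.3]
36.5 [ 0.4 -0.3 -0.1]
38.0 [0.1 0.2 0.2]
39.5 [ 0.6 -0.4  0.3]
41.0 [-1.6 -0.3 -0.4]
42.5 [-5.2  0.5  3.4]
44.0 [-8.  -0.3  5.9]
23.0333 [32.2 12.6 36.5] [-8.2  1.   6.6]
```

View pics/d.png

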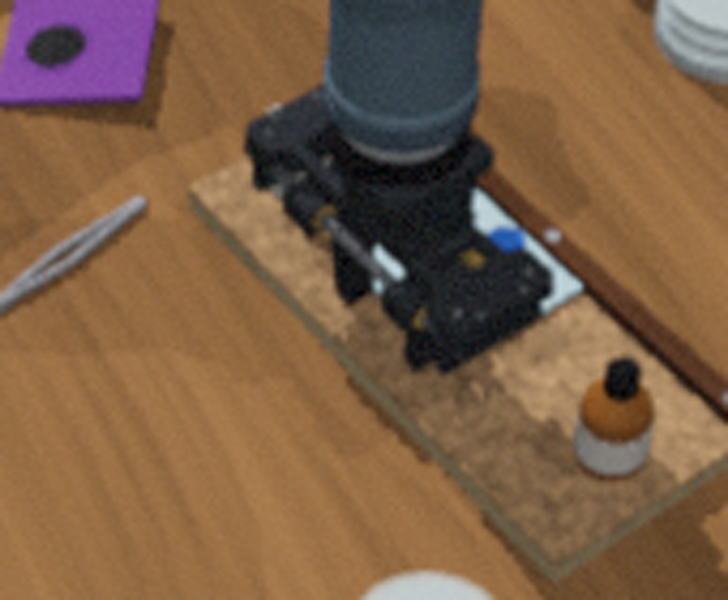

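The lid's far edge is against the fence (side crop around (580,285)) with the force risen to 8 N. I back off and check flatness, squareness and the rest.

Run:
```python
from h import *
go(20,12.6,20.5,0,60); go(-20,12.6,100,0,150); go(-140,12.6,150,0,250); dwell(.3)
P,q=lid(b=(270,150,370,250)); print(P.round(1),q.round(1).tolist(),get_obs()["t"])
c=capture("top"); im=cv2.resize(c["img"][140:300,235:435],(750,600),interpolation=cv2.INTER_CUBIC); cv2.imwrite("pics/e.png",im[:,:,::-1])
```

```text
[[139.4 -35.   23. ]
 [ 41.5 -35.4  23. ]
 [ 41.4  61.8  23. ]
 [138.   60.5  23. ]] [[325.7, 168.9], [334.3, 206.7], [294.7, 214.9], [287.5, 177.3]] 25.3917
```

View pics/e.png

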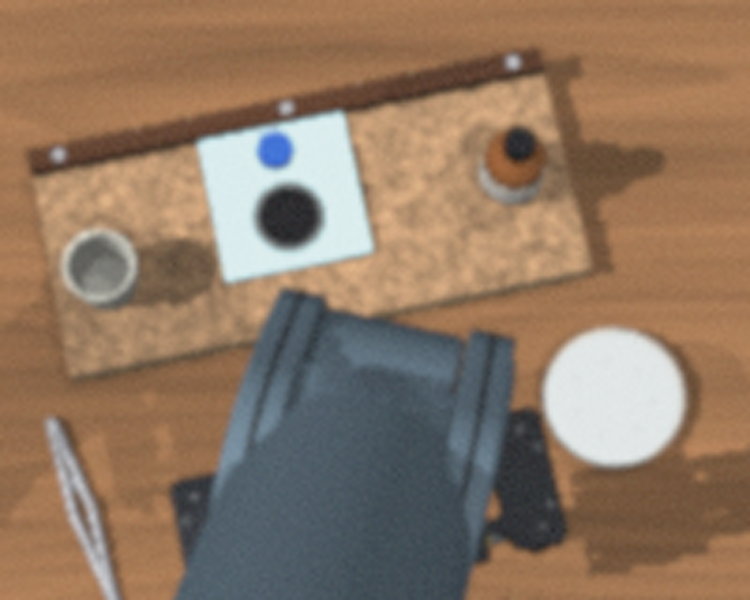

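Top view: the lid is knob up (275,150) and flush along the fence from (200,140) to (345,112). Its front edge is square to the board within about 0.1°, and the cup, bottle, dish and forceps have not moved.

```bash
python3 -c "
from rig import *
print(job_done())"
```

```text
the job is handed in; nothing more can be done
None
```

The lid is turned over knob up on the cork and pushed flat and square against the fence, with its near neighbours (cup, bottle, dish, forceps) unmoved, and the job was handed in at about 25 s of the 54 s allowed.

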